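Find the loose rail bolt on the housekeeping trolley and hold its cap open

TASK

One of the three capped bolts that hold the tray-stop rail to the trolley deck has worked loose: tap down on the closed caps one after another until you find the one that gives. Then lift the cap of that loose bolt by its tongue to about 60 degrees or more, and finish still holding it there with the gripper so that I can get a spanner on the bolt. Keep the caps of the tight bolts shut, and leave the water bottle, the tissue carton and the spanner alone.

Things in the scene. Friction and masses are not known exactly. Their poses are not given: they have to be found in the camera images.
- stop_rail: low dark steel rail (18 mm tube, top 69 mm above the deck) on a flat steel plate 115 x 320 x 6 mm lying on the trolley deck (height 0). Origin: on the deck, under the middle bolt. +z up, +y along the row of bolts to the left one, +x away from the robot towards the rail tube, which runs along y at x = +60 mm. Fixed; parked a little differently each time.
- cap_left (a point): centre of the flat top of the left bolt's closed cap, 34 mm above the deck, at x = 0, y = +100 mm of stop_rail. The three caps look alike: round yellow plastic, 40 mm across. Tapped straight down here with closed fingers, a tight bolt does not move; the loose one sinks with its cap 5 mm under about 4 N and springs back. Any of the three may be loose. Marks the place: does not move.
- cap_mid (a point): the same point for the middle bolt, at x = 0, y = 0 of stop_rail. Does not move.
- cap_right (a point): the same point for the right bolt, at x = 0, y = -100 mm of stop_rail. Does not move.
- tongue_left (a point): centre of the thumb end of the left cap's lifting tongue, cap closed: a block 18 mm (x) x 14 mm (y) x 12 mm high, 29 mm above the deck, 44 mm from the cap's centre towards -x of stop_rail; 17 mm free beneath it to the plate. Pinch it across its 14 mm (y) from above; it may turn about y between the fingers. Marks the closed place: does not move with the cap.
- tongue_mid (a point): the same point for the middle cap. Does not move with the cap. Each cap's hinge axis is parallel to stop_rail's y axis, on the far side of the cap: 68 mm from this point along +x and 23.5 mm above the deck, so the tongue rises in an arc up and over towards +x.
- tongue_right (a point): the same point for the right cap. Does not move with the cap.
- loose_bolt (a joint): how far the loose bolt is pushed down (m): 0 at rest, 0.005 fully down. Tells nothing of where it is until it is tapped.
- loose_cap (a joint): opening angle of the loose bolt's cap (rad): 0 shut, 1.45 at its stop. A weak spring (about 1 N at the tongue) shuts it again from any angle when let go.
- tight_cap_1 (a joint): opening angle of the cap of one of the two tight bolts (rad), 0 shut; same spring.
- tight_cap_2 (a joint): opening angle of the cap of the other tight bolt (rad), 0 shut; same spring.
- water: clear water bottle, 64 mm across, 205 mm tall, standing on the deck to the left (+y) of the rail plate. Origin: centre of its underside.
- tissues: cream tissue carton 110 x 65 x 50 mm lying on the deck to the right (-y) of the rail plate. Origin: centre of its underside.
- spanner: steel spanner, 190 mm long, lying flat on the deck in front (robot side) of the rail plate, along its row of bolts. Origin: centre of its underside.
Not all that is in view belongs to the job. What is meant by the water is not green, and is the smaller of those in its own colour.

How it is judged (in metres and radians):
On the way, in this order (a step that is already met when the one before it is completed fails the run):
1. the loose bolt is tapped and gives, its cap still shut (value of joint loose_bolt above 0.0025 m and value of joint loose_cap below 0.15 rad and contact force between the fingers and loose_cap above 0.5 N), for 0.03 s.
2. the loose bolt's cap is lifted open (value of joint loose_cap above 0.9 rad), for 0.2 s.
At the end, for the whole second after the job is handed in: The loose bolt's cap is held open by the fingers, steadily, at 0.9 rad (52 degrees) or more (its spring would shut it if they were not carrying it); both tight bolts' caps are shut (under 0.15 rad); bottle, tissue carton and spanner lie within 30 mm of where they were, the bottle upright (value of joint loose_cap above 0.9 rad and velocity of joint loose_cap between -0.15 and 0.15 rad/s and contact force between the fingers and loose_cap above 0.3 N and value of joint each of tight_cap_1, tight_cap_2 below 0.15 rad and distance of each of water, tissues, spanner from where it was at the start of the episode below 0.03 m and angle between water's own z axis and vertical below 0.2 rad); the arm keeps its last pose, push and grip.
It fails at once if the cap of a tight bolt is opened (more than 0.35 rad) (value of joint any of tight_cap_1, tight_cap_2 above 0.35 rad).
It fails at once if the water bottle, tissue carton or spanner is knocked about (moved more than 30 mm, or the bottle tipped) (distance of any of water, tissues, spanner from where it was at the start of the episode above 0.03 m or angle between water's own z axis and vertical above 0.3 rad).
It also fails if it takes over 51 s, if anything falls off the work surface, if the arm or the gripper's body presses on something with over 40 N, if the wrist force passes 120 N, or if a joint passes its speed limit or range.

ROBOT

A 6-joint arm with a two-finger parallel gripper is mounted at the origin on the work surface. World frame = base frame: x ahead of the robot, y to its left, z up, the work surface at z = 0. Lengths are in m, angles in degrees, forces in N, time in s.
With the tool pointing down it reaches from about 0.25 to 0.775 m from the base axis. Payload 4 kg.
Tool frame: the origin (TCP) lies at the very end of the fingers, on their centre line; the grasp point (between the pads) lies 19 mm behind it; z points along the fingers, y is the direction in which the jaws open and shut (so a half turn about z gives the same grasp; the last joint's range is limited). The gripper opens to 94 mm and grips with 3 to 60 N. Pads are 16 mm wide; open, the fingers measure 119 mm over their backs; the gripper's body (75 mm by 177 mm) begins 78 mm behind the grasp point.
Start: joints at [66.801, 4.996, 78.535, -0, 96.463, -5.907], TCP at [0.163, 0.525, 0.174] pointing down, gripper open.
Joint ranges: [-177.83, 177.83], [-43.37, 116.18], [15.69, 146.23], [-61.86, 241.86], [9.47, 152.12], [-147.06, 147.06]. Speed limits (degrees/s): [159.86, 159.86, 180, 180, 180, 180].

INTERFACE

Orientations are given as a 3x3 rotation matrix whose columns are the frame's x, y, z axes.
In Python, from station import robot, optics, order gives the robot as it stands.
- The arm moves only by the tool step_arm, never from a script. Its argument "deltas" is a list of rows, each an object with "translation": the shift along the tool's x, y, z in cm, a list of three; "turn": the turn, a rotation vector about the tool's x, y, z in rad, a list of three; "gripper": the closure in counts, from 0 (fully open) to 255 (shut). In form: [{"translation": [x, y, z], "turn": [rx, ry, rz], "gripper": gripper}, ...]. A call has 1 to 5 rows; each row is the pose to reach, as a shift and turn from the pose commanded when the call began, along the tool's axes at that moment; what a row does not reach only later rows make up. A row lasts 1/12 s, in which the tool goes at most 41.7 mm and 7.16 degrees, less where a joint would pass 70% of its speed; a pose out of reach is approached as far as the arm can. A call with a gripper value outside its range is refused whole. The fingers move at their own pace and stop on an object; "grip_force" is the grip in N (left out, the last holds). Time passes only in rows, so rows that repeat a pose let the fingers close. It gives the time, the measured TCP pose, the force and the opening at its end, in the units of the state.
- robot.get_state(): the state, without advancing time (a new reading comes with each control period).
- optics.get_image(name): name is "side" or "top" or "wrist"; returns (picture, depth): 420x560x3 uint8, blue, green, red; 420x560 float32, m along the optical axis (not along the pixel's ray), 0 where there is no reading.
- optics.get_calibration(name): a dict with "fx", "fy", "cx", "cy" (pixels), "xyz" and "rotation" of the camera in the world; the wrist camera has in their place "mount" (4x4, takes a point from camera to tool coordinates, whose origin is the TCP and whose axes are the flange's). Camera axes: x right, y up, looking along -z (the intrinsics and any distortion apply to the point x, -y, -z); pixel columns grow to the right and rows downward; lengths in m; the calibration is good to about 2 mm. A picture is of the moment at which its call begins: read the wrist's pose just before it. get_calibration takes no time and is no camera call.
- order.sign_off(): hands the job in, once; it reports no verdict.
The state is a dict: "time_s": time; "joint_positions": joint angles; "joint_vel": joint speeds; "effort": joint torques, N m; "ee_pos": TCP position; "tool_rot": TCP orientation; "wrist_force": force on the tool from outside, world axes, zero at the start; "wrist_torque": the same for the moment, N m; "width": opening from 0.0 (shut) to 1.0 (fully open).
Only numpy, scipy, OpenCV 4.12 (cv2) and the standard library are available. Lean on these libraries where they do the work, as an engineer would, in place of code of your own. Each camera call takes 0.05 s, during which the arm holds its last target.

## Working session

There is one attempt and no reset: what is moved stays moved. The work goes in short steps, Python scripts to look and compute and a tool call to move; the robot and the scene stay as the last step left them, time stands still between calls to the robot, and variables do not carry over. Pictures are saved under pics/ and viewed, and the job is handed in when it is done.

Besides the shell and the picture viewer there is one more tool, called after "Emit:" as name(argument=value, ...), one argument or row to a line, values as JSON. step_arm: Moves the arm, as the interface text tells. Its arguments: {"type":"object","properties":{"deltas":{"type":"array","items":{"type":"object","properties":{"translation":{"type":"array","items":{"type":"number"}},"turn":{"type":"array","items":{"type":"number"}},"gripper":{"type":"number"}}}},"grip_force":{"type":"number"}},"required":["deltas"]}

```bash
mkdir -p pics; ls; python3 - <<'E'
from station import robot, optics, order
import cv2,numpy as np
s=robot.get_state()
for k,v in s.items(): print(k,np.round(v,4).tolist())
for n in ("side","top"):
    p,d=optics.get_image(n); cv2.imwrite(f"pics/{n}0.png",p); np.save(f"pics/{n}0.npy",d)
    print(n,optics.get_calibration(n))
print(optics.get_calibration("wrist"))
E
```

```text
pics
time_s 0.0
joint_positions [66.8014, 5.0374, 78.6225, 0.0, 96.4617, -5.9073]
joint_vel [-0.0473, -0.0834, -0.0286, 0.0051, -0.0848, 0.0683]
effort [-0.0014, -34.0175, -30.243, 0.0716, 0.0329, -0.0002]
ee_pos [0.1632, 0.5246, 0.1729]
tool_rot [[-0.9548, 0.2972, -0.0008], [0.2972, 0.9548, -0.0019], [0.0002, -0.0021, -1.0]]
wrist_force [0.5376, -0.1941, 0.2955]
wrist_torque [-0.017, 0.0309, -0.0093]
width 0.9998
side {'fx': 432.73178034822155, 'fy': 432.73178034822155, 'cx': 272.9635461783087, 'cy': 201.63537290503052, 'xyz': array([0.61387086, 0.62246938, 0.75633166]), 'rotation': array([[-0.98653514, -0.13025521,  0.098904  ],
       [ 0.16320769, -0.7449873 ,  0.64680536],
       [-0.01056754,  0.65423811,  0.7562148 ]])}
top {'fx': 395.389868137265, 'fy': 395.389868137265, 'cx': 284.95395254042444, 'cy': 210.37626315105373, 'xyz': array([0.46798202, 0.01962852, 0.90792347]), 'rotation': array([[ 0.01157941,  0.99730905, -0.07239176],
       [-0.99962093,  0.00973695, -0.0257526 ],
       [-0.02497843,  0.07266251,  0.99704375]])}
{'fx': 346.82607175573713, 'fy': 346.82607175573713, 'cx': 273.8203879462361, 'cy': 216.16634490315406, 'mount': array([[-9.33118759e-04,  9.59740312e-01,  2.80887277e-01,
         8.23770551e-02],
       [ 9.99999363e-01,  7.17328875e-04,  8.71056635e-04,
        -2.85349596e-04],
       [ 6.34499612e-04,  2.80887911e-01, -9.59740370e-01,
        -2.10563967e-01],
       [ 0.00000000e+00,  0.00000000e+00,  0.00000000e+00,
         1.00000000e+00]])}
```

View pics/side0.png

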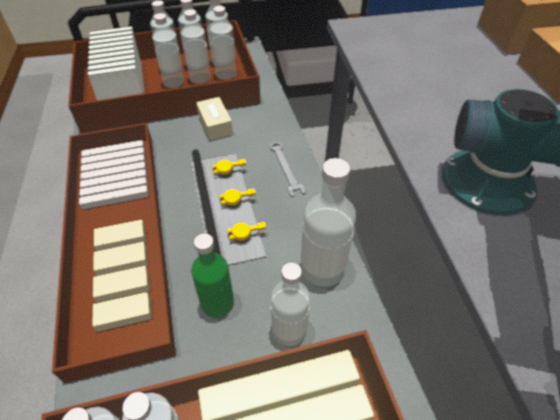

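View pics/top0.png

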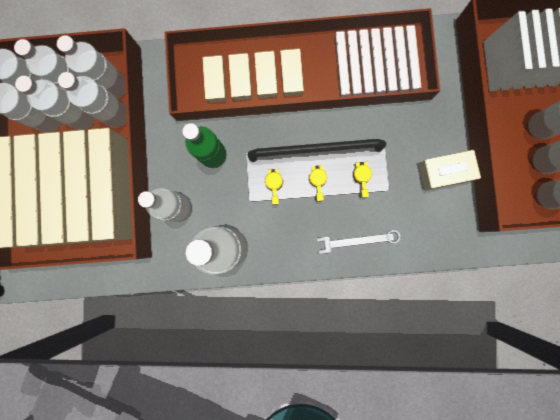

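The top view shows the caps at about (274,181), (318,177) and (363,173). There are three bottles: green (203,145), large clear (215,250) and small clear (165,203). The small clear one is the water. The tissues are at (450,168), and the spanner at (360,241) lies near the robot side. Next is an enlarged crop to measure from.

```bash
cat > h.py <<'E'
import numpy as np
def px2w(c,u,v,z=None,d=None):
    r=np.array([(u-c['cx'])/c['fx'],-(v-c['cy'])/c['fy'],-1.0])
    w=c['rotation']@r; o=np.array(c['xyz'])
    t=d if d is not None else (z-o[2])/w[2]
    return o+t*w
def w2px(c,P):
    q=c['rotation'].T@(np.array(P)-c['xyz']); return c['cx']-c['fx']*q[0]/q[2], c['cy']+c['fy']*q[1]/q[2]
E
python3 - <<'E'
from station import robot, optics
import cv2,numpy as np
from h import *
p=cv2.imread('pics/top0.png');d=np.load('pics/top0.npy');c=optics.get_calibration('top')
cr=cv2.resize(p[130:215,235:400],None,fx=4.8,fy=4.8,interpolation=cv2.INTER_CUBIC);cv2.imwrite('pics/crop0.png',cr)
cr=cv2.resize(p[120:280,120:280],None,fx=3.5,fy=3.5,interpolation=cv2.INTER_CUBIC);cv2.imwrite('pics/crop0b.png',cr)
for n in('side','top'):
    p=cv2.imread(f'pics/{n}0.png');d=np.load(f'pics/{n}0.npy');c=optics.get_calibration(n)
    hsv=cv2.cvtColor(p,cv2.COLOR_BGR2HSV);m=cv2.inRange(hsv,(22,200,120),(35,255,255))
    k,l,st,ce=cv2.connectedComponentsWithStats(m)
    for i in range(1,k):
        if st[i,4]<60: continue
        v,u=np.where(l==i); P=np.array([px2w(c,a,b,d=d[b,a]) for a,b in zip(u,v) if d[b,a]>0])
        hi=P[:,2]>np.percentile(P[:,2],60)
        print(n,st[i].tolist(),'mean',P.mean(0).round(4),'zmax',np.percentile(P[:,2],[50,80,95]).round(4),'min',np.percentile(P,2,axis=0).round(4),'max',np.percentile(P,98,axis=0).round(4))
c=optics.get_calibration('top');d=np.load('pics/top0.npy')
for u,v in((300,230),(230,120),(420,220),(296,190),(449,170),(325,242),(392,237),(360,241)): print(u,v,px2w(c,u,v,d=d[v,u]).round(4))
E
```

```text
side [214, 160, 31, 13, 210] mean [ 0.6112 -0.1267  0.0331] zmax [0.0338 0.0354 0.0366] min [ 0.569  -0.1427  0.0258] max [ 0.6388 -0.1119  0.0372]
side [221, 189, 34, 15, 251] mean [ 0.6021 -0.0278  0.0331] zmax [0.0338 0.0351 0.0364] min [ 0.5601 -0.0439  0.0254] max [ 0.6301 -0.014   0.0376]
side [229, 223, 36, 17, 304] mean [0.5934 0.0717 0.0333] zmax [0.034  0.0352 0.0366] min [0.551 0.056 0.026] max [0.621  0.0866 0.0371]
300 230 [0.4891 0.0081 0.0014]
230 120 [ 7.457e-01  1.748e-01 -2.000e-04]
420 220 [ 0.5151 -0.2663 -0.0039]
296 190 [0.5808 0.0181 0.0045]
449 170 [ 0.6215 -0.3131  0.0505]
325 242 [ 0.4624 -0.0486  0.0086]
392 237 [ 0.4755 -0.1996  0.0075]
360 241 [ 0.4656 -0.1278  0.0065]
```

View pics/crop0.png

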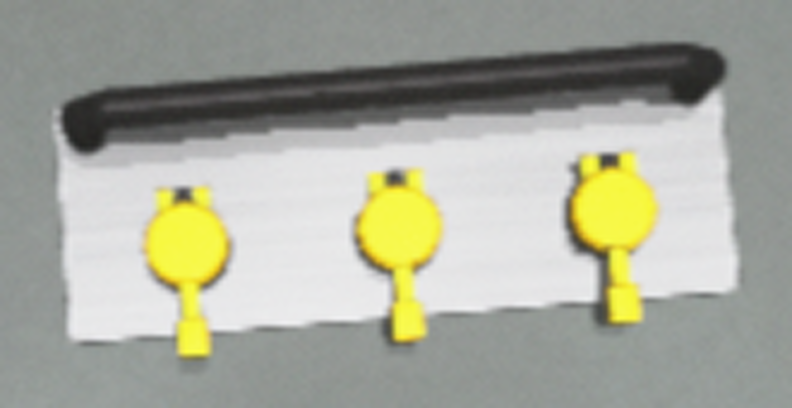

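View pics/crop0b.png

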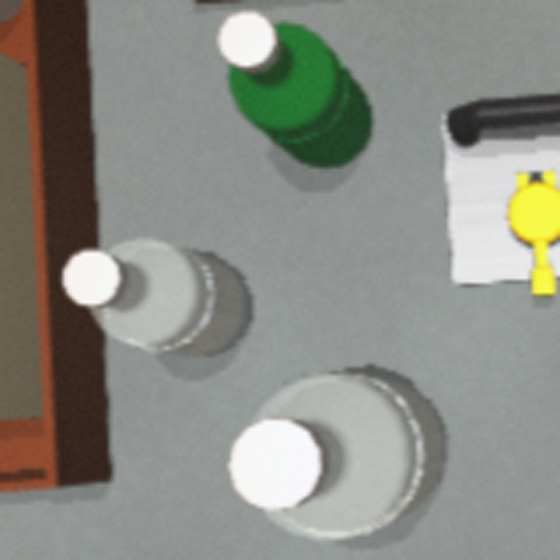

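```bash
python3 - <<'E'
from station import optics
import numpy as np
from h import *
c=optics.get_calibration('top')
f=lambda x,y,z:px2w(c,235+(x+.5)/4.8-.5,130+(y+.5)/4.8-.5,z=z)
C=[f(187,245,.034),f(400,228,.034),f(613,210,.034)];T=[f(194,336,.035),f(408,321,.035),f(624,303,.035)]
for a in C+T: print(a.round(4))
d=C[0]-C[2];y=np.arctan2(-d[0],d[1]);print('len',np.linalg.norm(d),'yaw deg',np.degrees(y))
print([np.linalg.norm(a-b).round(4) for a,b in zip(C,T)])
m=np.mean(C,0);print('origin',m)
g=lambda x,y,z,s=3.5,:px2w(c,120+x/s,120+y/s,z=z)
# bottle caps: neck tops
print('small top',g(92,278,.205),'big top',g(275,463,.29),'green',g(248,40,.205))
E
```

```text
[0.5977 0.0684 0.034 ]
[ 0.6064 -0.0304  0.034 ]
[ 0.6156 -0.1287  0.034 ]
[0.5551 0.0645 0.035 ]
[ 0.563  -0.0342  0.035 ]
[ 0.5722 -0.1335  0.035 ]
len 0.19790901018901502 yaw deg 5.18298673100136
[np.float64(0.0427), np.float64(0.0436), np.float64(0.0436)]
origin [ 0.60654419 -0.03023231  0.034     ]
small top [0.53636245 0.28803566 0.205     ] big top [0.44581488 0.1699601  0.29      ] green [0.66143482 0.21079403 0.205     ]
```

```bash
cat >> h.py <<'E'
from scipy.spatial.transform import Rotation as Ro
YAW=np.radians(5.18)
ORI=np.array([.6065,-.0302,0])
RX=np.array([np.cos(YAW),np.sin(YAW),0]);RY=np.array([-np.sin(YAW),np.cos(YAW),0])
RT=np.column_stack([-RX,RY,[0,0,-1]])
def rail(x,y,z): return ORI+x*RX+y*RY+np.array([0,0,z])
def delta(s,P,R=RT):
    A=np.array(s['tool_rot']);t=A.T@(np.array(P)-s['ee_pos'])*100
    return t.round(2).tolist(), Ro.from_matrix(A.T@R).as_rotvec().round(3).tolist()
E
python3 - <<'E'
from station import optics,robot
from h import *
c=optics.get_calibration('top');d=np.load('pics/top0.npy')
for u,v in((199,252),(147,200),(191,131)): print(px2w(c,u,v,d=d[v,u]))
s=robot.get_state()
print(delta(s,[.163,.525,.42])); print(delta(s,rail(-.03,0,.42))); print(delta(s,rail(-.03,0,.25)))
E
```

```text
[0.4462615  0.16934119 0.28982275]
[0.53559316 0.28770228 0.20235656]
[0.66282061 0.21113604 0.20286194]
([0.04, -0.02, -24.69], [-0.002, -0.001, -0.392])
([-56.03, -41.0, -24.63], [-0.002, -0.001, -0.392])
([-56.04, -40.96, -7.63], [-0.002, -0.001, -0.392])
```

Emit:
step_arm(
  deltas=[
    {"translation": [0, 0, -4.1], "turn": [0, 0, -0.08], "gripper": 255},
    {"translation": [0, 0, -8.2], "turn": [0, 0, -0.16], "gripper": 255},
    {"translation": [0, 0, -12.3], "turn": [0, 0, -0.24], "gripper": 255},
    {"translation": [0, 0, -16.4], "turn": [0, 0, -0.32], "gripper": 255},
    {"translation": [0, 0, -20.5], "turn": [0, 0, -0.392], "gripper": 255},
  ],
)

```text
time_s: 0.52
ee_pos: [0.1632, 0.5246, 0.3805]
tool_rot: [[-0.996, -0.094, -0.0], [-0.094, 0.996, -0.001], [0.0, -0.001, -1.0]]
wrist_force: [0.4, 1.1, 0.8]
width: 0.68
```

```bash
python3 - <<'E'
from station import robot
from h import *
s=robot.get_state();print(s['ee_pos'],s['joint_positions'],delta(s,rail(-.03,0,.40)))
E
```

```text
[0.16319127 0.52457225 0.38050668] [ 6.68054141e+01  8.26752489e+00  5.13862801e+01  7.82222699e-04
  1.20393532e+02 -2.85870434e+01] ([-35.92, -59.39, -1.92], [-0.001, -0.0, 0.004])
```

Emit:
step_arm(
  deltas=[
    {"translation": [-2, -3.4, -0.4], "turn": [0, 0, 0], "gripper": 255},
    {"translation": [-4, -6.8, -0.8], "turn": [0, 0, 0], "gripper": 255},
    {"translation": [-6, -10.2, -1.2], "turn": [0, 0, 0], "gripper": 255},
    {"translation": [-8, -13.6, -1.6], "turn": [0, 0, 0], "gripper": 255},
    {"translation": [-10, -17, -2], "turn": [0, 0, 0], "gripper": 255},
  ],
)

```text
time_s: 0.93
ee_pos: [0.2789, 0.3634, 0.3988]
tool_rot: [[-0.996, -0.091, -0.0], [-0.091, 0.996, -0.0], [0.0, -0.0, -1.0]]
wrist_force: [0.4, 1.0, -0.5]
width: 0.327
```

Emit:
step_arm(
  deltas=[
    {"translation": [-2, -3.4, 0], "turn": [0, 0, 0], "gripper": 255},
    {"translation": [-4, -6.8, 0], "turn": [0, 0, 0], "gripper": 255},
    {"translation": [-6, -10.2, 0], "turn": [0, 0, 0], "gripper": 255},
    {"translation": [-8, -13.6, 0], "turn": [0, 0, 0], "gripper": 255},
    {"translation": [-10, -17, 0], "turn": [0, 0, 0], "gripper": 255},
  ],
)

```text
time_s: 1.35
ee_pos: [0.3939, 0.2028, 0.3988]
tool_rot: [[-0.996, -0.09, -0.0], [-0.09, 0.996, 0.0], [0.0, 0.0, -1.0]]
wrist_force: [0.5, 0.7, 0.9]
width: 0.009
```

Emit:
step_arm(
  deltas=[
    {"translation": [-2, -3.4, 0], "turn": [0, 0, 0], "gripper": 255},
    {"translation": [-4, -6.8, 0], "turn": [0, 0, 0], "gripper": 255},
    {"translation": [-6, -10.2, 0], "turn": [0, 0, 0], "gripper": 255},
    {"translation": [-8, -13.6, 0], "turn": [0, 0, 0], "gripper": 255},
    {"translation": [-10, -17, 0], "turn": [0, 0, 0], "gripper": 255},
  ],
)

```text
time_s: 1.77
ee_pos: [0.5089, 0.0424, 0.3987]
tool_rot: [[-0.996, -0.09, -0.001], [-0.09, 0.996, 0.0], [0.001, 0.0, -1.0]]
wrist_force: [-0.3, 1.1, 1.1]
width: 0.001
```

```bash
python3 - <<'E'
from station import robot
from h import *
s=robot.get_state();print(s['ee_pos'],s['joint_positions'],delta(s,rail(-.05,0,.25)))
E
```

```text
[0.50885437 0.04236533 0.3986563 ] [-1.61518697e+00  3.92552133e+00  5.39916827e+01  1.61801662e-02
  1.22118463e+02 -9.67583848e+01] ([-4.08, -8.11, 14.86], [0.0, -0.001, -0.0])
```

Emit:
step_arm(
  deltas=[
    {"translation": [-1.4, -2.7, 1], "turn": [0, 0, 0], "gripper": 255},
    {"translation": [-2.8, -5.4, 3.5], "turn": [0, 0, 0], "gripper": 255},
    {"translation": [-4.1, -8.1, 6.5], "turn": [0, 0, 0], "gripper": 255},
    {"translation": [-4.1, -8.1, 10.5], "turn": [0, 0, 0], "gripper": 255},
    {"translation": [-4.1, -8.1, 14.5], "turn": [0, 0, 0], "gripper": 255},
  ],
)

```text
time_s: 2.18
ee_pos: [0.5569, -0.0346, 0.2516]
tool_rot: [[-0.996, -0.087, -0.0], [-0.087, 0.996, 0.0], [0.0, 0.0, -1.0]]
wrist_force: [1.2, -0.7, -0.1]
width: 0.005
```

```bash
python3 - <<'E'
from station import robot,optics
from h import *
import cv2
s=robot.get_state()
p,d=optics.get_image('wrist');cv2.imwrite('pics/w1.png',p);np.save('pics/w1.npy',d);np.savez('pics/w1s.npz',p=s['ee_pos'],R=s['tool_rot'])
print(s['ee_pos'])
E
```

```text
[ 0.55693781 -0.0346495   0.25155398]
```

View pics/w1.png

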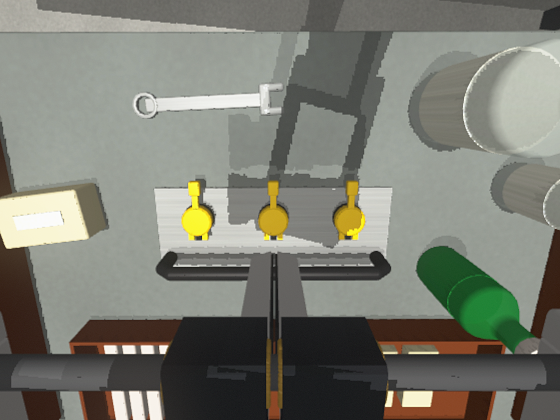

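```bash
python3 - <<'E'
from station import optics
from h import *
import cv2
c=optics.get_calibration('wrist');z=np.load('pics/w1s.npz');M=np.array(c['mount'])
c['rotation']=z['R']@M[:3,:3];c['xyz']=z['p']+z['R']@M[:3,3]
np.save('pics/w1c.npy',c,allow_pickle=True)
p=cv2.imread('pics/w1.png')
cv2.imwrite('pics/w1crop.png',cv2.resize(p[170:260,150:400],None,fx=3.2,fy=3.2,interpolation=cv2.INTER_CUBIC))
for y in(.1,0,-.1): print('cap',w2px(c,rail(0,y,.034)),'tongue',w2px(c,rail(-.044,y,.035)))
d=np.load('pics/w1.npy')
for u,v in((197,218),(273,218),(350,218),(194,188),(273,188),(353,188)): print(px2w(c,u,v,z=.034).round(4),px2w(c,u,v,d=d[v,u]).round(4))
E
```

```text
cap (np.float64(351.6907074481151), np.float64(221.14370221762368)) tongue (np.float64(353.92158528754476), np.float64(187.81507842170097))
cap (np.float64(274.2585857958287), np.float64(221.46017296991147)) tongue (np.float64(274.1211436095761), np.float64(188.1509102632985))
cap (np.float64(196.87011535832107), np.float64(221.77646531648745)) tongue (np.float64(194.3670634162749), np.float64(188.48654699741982))
[ 0.6104 -0.1297  0.034 ] [ 0.6104 -0.1297  0.0341]
[ 0.602  -0.0322  0.034 ] [ 0.6021 -0.0322  0.0338]
[0.5935 0.0666 0.034 ] [0.5933 0.0665 0.0345]
[ 0.5714 -0.1345  0.034 ] [ 0.5712 -0.1343  0.0347]
[ 0.5628 -0.0356  0.034 ] [ 0.5625 -0.0356  0.0355]
[0.5542 0.0646 0.034 ] [0.554  0.0643 0.0348]
```

View pics/w1crop.png

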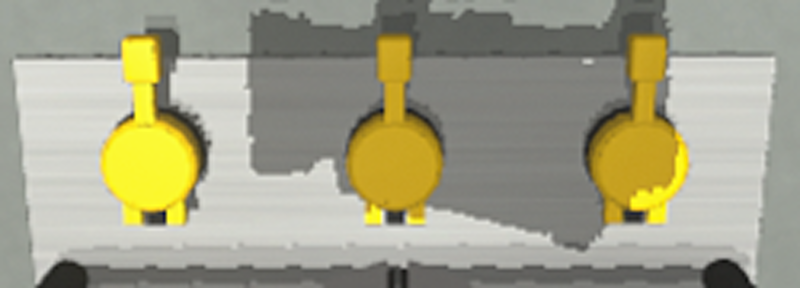

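```bash
sed -i 's/ORI=np.array(\[.6065,-.0302,0\])/ORI=np.array([.606,-.0312,0])/' h.py; python3 - <<'E'
from station import robot
from h import *
s=robot.get_state();print(s['ee_pos'],delta(s,rail(0,0,.045)))
E
```

```text
[ 0.54841672 -0.03243437  0.23644914] ([-6.27, -0.52, 18.98], [0.007, -0.027, -0.002])
```

Emit:
step_arm(
  deltas=[
    {"translation": [0, 0, 0], "turn": [0, 0, 0], "gripper": 255},
    {"translation": [0, 0, 0], "turn": [0, 0, 0], "gripper": 255},
  ],
)

```text
time_s: 2.4
ee_pos: [0.5565, -0.0327, 0.255]
tool_rot: [[-0.996, -0.09, 0.0], [-0.09, 0.996, 0.0], [-0.0, 0.0, -1.0]]
wrist_force: [0.4, 0.1, 0.6]
width: 0.007
```

```bash
python3 - <<'E'
from station import robot
from h import *
s=robot.get_state();print(s['ee_pos'],delta(s,rail(0,0,.045)),s['joint_vel'])
E
```

```text
[ 0.55651671 -0.03265663  0.25503723] ([-4.94, -0.3, 21.0], [0.0, 0.0, -0.0]) [ 0.41397439 -2.21570146 -7.69842972 -0.04624989 -0.1545029  -0.03186734]
```

Emit:
step_arm(
  deltas=[
    {"translation": [-1.5, -0.2, 3.5], "turn": [0, 0, 0], "gripper": 255},
    {"translation": [-3, -0.3, 7], "turn": [0, 0, 0], "gripper": 255},
    {"translation": [-4.9, -0.3, 10], "turn": [0, 0, 0], "gripper": 255},
    {"translation": [-4.9, -0.3, 13], "turn": [0, 0, 0], "gripper": 255},
    {"translation": [-4.9, -0.3, 15.5], "turn": [0, 0, 0], "gripper": 255},
  ],
)

```text
time_s: 2.82
ee_pos: [0.6108, -0.0313, 0.1039]
tool_rot: [[-0.996, -0.091, 0.011], [-0.091, 0.996, -0.001], [-0.01, -0.002, -1.0]]
wrist_force: [0.2, 0.8, -0.7]
width: 0.006
```

Emit:
step_arm(
  deltas=[
    {"translation": [0, 0, 2], "turn": [0, 0, 0], "gripper": 255},
    {"translation": [0, 0, 3.5], "turn": [0, 0, 0], "gripper": 255},
    {"translation": [0, 0, 4.3], "turn": [0, 0, 0], "gripper": 255},
    {"translation": [0, 0, 4.3], "turn": [0, 0, 0], "gripper": 255},
    {"translation": [0, 0, 4.3], "turn": [0, 0, 0], "gripper": 255},
  ],
)

```text
time_s: 3.23
ee_pos: [0.6086, -0.0315, 0.0601]
tool_rot: [[-0.996, -0.091, 0.007], [-0.091, 0.996, -0.001], [-0.007, -0.002, -1.0]]
wrist_force: [-0.2, -0.1, 1.0]
width: 0.006
```

```bash
python3 - <<'E'
from station import robot
from h import *
s=robot.get_state();print(s['ee_pos'],s['wrist_force'],delta(s,rail(0,0,.034)))
E
```

```text
[ 0.60862102 -0.03146507  0.06013178] [-0.19575707 -0.07817349  1.00486081] ([0.28, 0.05, 2.61], [-0.002, 0.007, 0.0])
```

Emit:
step_arm(
  deltas=[
    {"translation": [0.2, 0, 1], "turn": [0, 0, 0], "gripper": 255},
    {"translation": [0.2, 0, 1.6], "turn": [0, 0, 0], "gripper": 255},
    {"translation": [0.2, 0, 2], "turn": [0, 0, 0], "gripper": 255},
    {"translation": [0.2, 0, 2.1], "turn": [0, 0, 0], "gripper": 255},
    {"translation": [0.2, 0, 2.1], "turn": [0, 0, 0], "gripper": 255},
  ],
)

```text
time_s: 3.65
ee_pos: [0.6029, -0.0314, 0.0345]
tool_rot: [[-0.996, -0.09, -0.001], [-0.09, 0.996, 0.0], [0.001, 0.0, -1.0]]
wrist_force: [-0.4, 0.7, -0.2]
width: 0.002
```

Emit:
step_arm(
  deltas=[
    {"translation": [0, 0, 0.2], "turn": [0, 0, 0], "gripper": 255},
    {"translation": [0, 0, 0.4], "turn": [0, 0, 0], "gripper": 255},
    {"translation": [0, 0, 0.6], "turn": [0, 0, 0], "gripper": 255},
    {"translation": [0, 0, 0.6], "turn": [0, 0, 0], "gripper": 255},
  ],
)

```text
time_s: 3.98
ee_pos: [0.6031, -0.0314, 0.0285]
tool_rot: [[-0.996, -0.09, -0.001], [-0.09, 0.996, 0.0], [0.001, 0.0, -1.0]]
wrist_force: [0.0, 1.0, -0.5]
width: 0.004
```

```bash
python3 - <<'E'
from station import robot,optics
from h import *
import cv2
s=robot.get_state();print(s['ee_pos'],s['wrist_force'])
p,d=optics.get_image('side');cv2.imwrite('pics/s2.png',cv2.resize(p[120:280,160:320],None,fx=3.7,fy=3.7,interpolation=cv2.INTER_CUBIC))
s=robot.get_state();print(s['ee_pos'],s['wrist_force'])
p,d=optics.get_image('wrist');cv2.imwrite('pics/w2.png',p)
s=robot.get_state();print(s['ee_pos'],s['wrist_force'])
E
```

```text
[ 0.60310627 -0.03141476  0.02853421] [ 0.00200627  0.96733737 -0.45923945]
[ 0.60320757 -0.03142183  0.02874717] [-0.2244728  -0.06610206 -0.03881226]
[ 0.60333106 -0.03146297  0.02893682] [-0.28816702  0.44287595 -0.25682502]
```

View pics/s2.png

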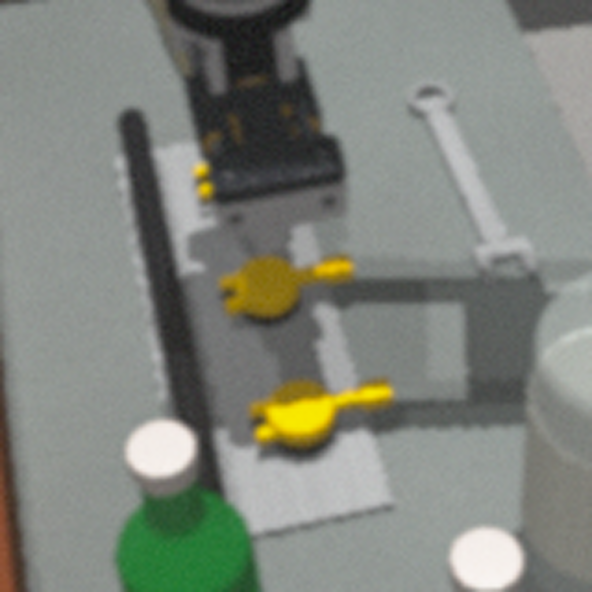

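View pics/w2.png

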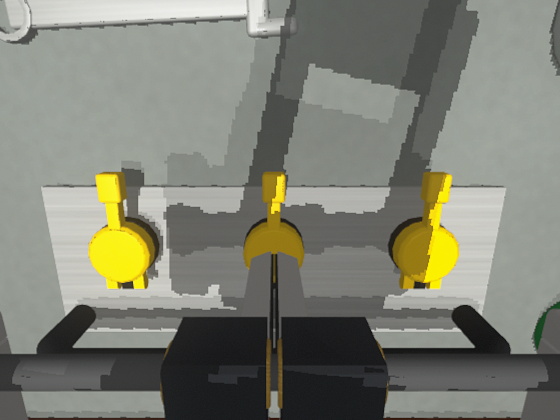

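```bash
python3 - <<'E'
from station import robot,optics
from h import *
import cv2
s=robot.get_state();c=optics.get_calibration('wrist');M=np.array(c['mount']);R=np.array(s['tool_rot'])
p,d=optics.get_image('wrist')
c['rotation']=R@M[:3,:3];c['xyz']=s['ee_pos']+R@M[:3,3]
for u,v in((121,250),(252,245),(273,235),(294,245),(425,250),(110,185),(273,182),(437,186),(275,256),(200,260),(350,262)): print((u,v),px2w(c,u,v,d=d[v,u]).round(4))
print('tcp px',w2px(c,s['ee_pos']),s['ee_pos'],s['wrist_force'])
cv2.imwrite('pics/w3.png',cv2.resize(p[160:310,200:350],None,fx=4,fy=4,interpolation=cv2.INTER_CUBIC))
E
```

```text
(121, 250) [ 0.6121 -0.1286  0.0338]
(252, 245) [ 0.6012 -0.0459  0.034 ]
(273, 235) [ 0.5937 -0.0332  0.0332]
(294, 245) [ 0.5988 -0.0194  0.0341]
(425, 250) [0.5946 0.0635 0.0347]
(110, 185) [ 0.57   -0.1329  0.0357]
(273, 182) [ 0.5597 -0.0362  0.0345]
(437, 186) [0.5534 0.0621 0.0344]
(275, 256) [ 0.5951 -0.0319  0.0634]
(200, 260) [ 0.6272 -0.0837  0.0058]
(350, 262) [0.6189 0.0253 0.0062]
tcp px (np.float64(274.41384630348887), np.float64(247.0489191594904)) [ 0.60333106 -0.03146297  0.02893682] [-0.28816702  0.44287595 -0.25682502]
```

View pics/w3.png

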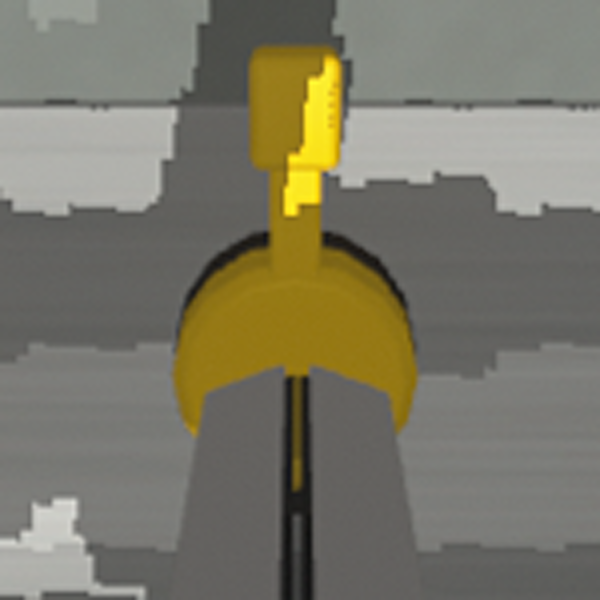

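```bash
python3 - <<'E'
from station import robot,optics
from h import *
import cv2
s=robot.get_state();c=optics.get_calibration('wrist');M=np.array(c['mount']);R=np.array(s['tool_rot'])
p,d=optics.get_image('wrist')
c['rotation']=R@M[:3,:3];c['xyz']=s['ee_pos']+R@M[:3,3]
for u in(258,265,281,288):
  for v in range(244,280,4): 
    P=px2w(c,u,v,d=d[v,u]); print(u,v,p[v,u],P.round(4))
print(s['ee_pos'],s['wrist_force'],s['effort'])
E
```

```text
258 244 [ 21 121 150] [ 0.6004 -0.0422  0.0342]
258 248 [ 23 121 151] [ 0.6035 -0.042   0.0332]
258 252 [ 19 121 150] [ 0.6058 -0.0418  0.0342]
258 256 [99 97 98] [ 0.5947 -0.0412  0.0667]
258 260 [ 95  98 100] [ 0.5944 -0.0409  0.0726]
258 264 [ 96  99 101] [ 0.5942 -0.0407  0.0783]
258 268 [ 95  98 101] [ 0.5943 -0.0405  0.0826]
258 272 [ 96  98 101] [ 0.5945 -0.0403  0.0868]
258 276 [95 98 99] [ 0.5944 -0.0401  0.0912]
265 244 [ 21 121 151] [ 0.6001 -0.0378  0.0339]
265 248 [ 21 120 150] [ 0.6031 -0.0375  0.0331]
265 252 [ 50 114 139] [ 0.6053 -0.0373  0.0343]
265 256 [ 95  99 101] [ 0.5945 -0.0374  0.0665]
265 260 [ 96  99 101] [ 0.5941 -0.0373  0.0727]
265 264 [ 96  99 102] [ 0.5943 -0.0372  0.0773]
265 268 [ 97  99 101] [ 0.5946 -0.037   0.0814]
265 272 [ 96  99 100] [ 0.5941 -0.0369  0.0869]
265 276 [95 97 99] [ 0.5945 -0.0368  0.0905]
281 244 [ 20 121 150] [ 0.5989 -0.0277  0.0347]
281 248 [ 17 120 149] [ 0.6019 -0.0274  0.0339]
281 252 [ 72 107 121] [ 0.605  -0.0271  0.0329]
281 256 [ 95  98 101] [ 0.5933 -0.0289  0.0675]
281 260 [ 96  99 102] [ 0.5935 -0.029   0.0724]
281 264 [ 96  99 101] [ 0.5935 -0.0291  0.0775]
281 268 [ 95  98 100] [ 0.5939 -0.0291  0.0813]
281 272 [ 96  99 102] [ 0.5934 -0.0293  0.0869]
281 276 [ 95  98 100] [ 0.5938 -0.0293  0.0905]
288 244 [ 21 120 150] [ 0.5984 -0.0233  0.035 ]
288 248 [ 18 120 150] [ 0.6016 -0.023   0.0336]
288 252 [ 19 121 149] [ 0.6042 -0.0227  0.0338]
288 256 [ 98  98 100] [ 0.5928 -0.0252  0.0679]
288 260 [ 95  99 100] [ 0.5934 -0.0253  0.0717]
288 264 [ 96  99 101] [ 0.593  -0.0256  0.0779]
288 268 [ 95  98 100] [ 0.5939 -0.0256  0.0806]
288 272 [ 97  98 101] [ 0.5931 -0.0259  0.0869]
288 276 [ 96  99 101] [ 0.5934 -0.026   0.0907]
[ 0.60348145 -0.03146486  0.02908657] [-0.39825801  0.37106215 -0.81023268] [-1.91376115e-03 -4.00878668e+01 -2.84139687e+01 -3.23610054e-02
  7.26582832e-02  7.46589308e-05]
```

```bash
python3 - <<'E'
from station import robot,optics
from h import *
import cv2
s=robot.get_state();c=optics.get_calibration('side')
p,d=optics.get_image('side')
print('tcp px',w2px(c,s['ee_pos']))
cv2.imwrite('pics/s3.png',cv2.resize(p[130:220,190:280],None,fx=6,fy=6,interpolation=cv2.INTER_CUBIC))
for v in range(170,206,3):
  print(v,[px2w(c,u,v,d=d[v,u]).round(3).tolist() for u in (220,226,232,238,244)])
E
```

```text
tcp px (np.float64(233.4921720580695), np.float64(195.94128470682486))
170 [[0.624, 0.055, 0.2], [0.613, 0.056, 0.199], [0.602, 0.057, 0.198], [0.591, 0.054, 0.194], [0.58, 0.054, 0.192]]
173 [[0.624, 0.06, 0.197], [0.614, 0.058, 0.194], [0.603, 0.055, 0.188], [0.592, 0.053, 0.185], [0.58, 0.046, 0.176]]
176 [[0.625, 0.055, 0.185], [0.614, 0.054, 0.182], [0.603, 0.048, 0.174], [0.592, 0.047, 0.171], [0.58, 0.045, 0.167]]
179 [[0.626, 0.048, 0.17], [0.615, 0.05, 0.17], [0.604, 0.049, 0.167], [0.592, 0.045, 0.161], [0.581, 0.047, 0.16]]
182 [[0.627, 0.05, 0.163], [0.616, 0.049, 0.161], [0.603, -0.023, 0.084], [0.588, -0.094, 0.007], [0.573, -0.098, 0.0]]
185 [[0.631, -0.093, 0.006], [0.617, -0.089, 0.007], [0.604, -0.02, 0.078], [0.589, -0.083, 0.008], [0.575, -0.08, 0.008]]
188 [[0.632, -0.083, 0.006], [0.618, -0.08, 0.006], [0.604, -0.079, 0.004], [0.59, -0.073, 0.008], [0.576, -0.072, 0.007]]
191 [[0.633, -0.073, 0.006], [0.619, -0.045, 0.034], [0.605, -0.043, 0.034], [0.592, -0.041, 0.033], [0.579, -0.038, 0.034]]
194 [[0.634, -0.064, 0.006], [0.62, -0.035, 0.035], [0.606, -0.034, 0.033], [0.593, -0.03, 0.036], [0.58, -0.032, 0.03]]
197 [[0.634, -0.036, 0.027], [0.62, -0.026, 0.035], [0.607, -0.023, 0.036], [0.594, -0.022, 0.035], [0.58, -0.043, 0.008]]
200 [[0.635, -0.03, 0.023], [0.621, -0.019, 0.032], [0.608, -0.016, 0.034], [0.595, -0.017, 0.03], [0.581, -0.036, 0.006]]
203 [[0.635, -0.02, 0.024], [0.622, -0.017, 0.025], [0.609, -0.012, 0.029], [0.596, -0.017, 0.02], [0.582, -0.025, 0.008]]
```

View pics/s3.png

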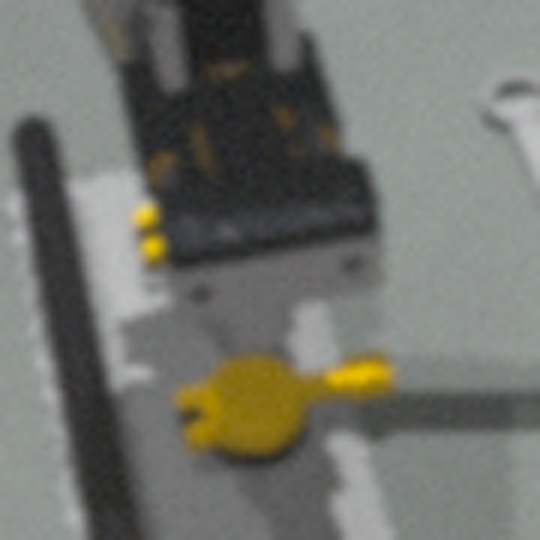

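The reported TCP z is 0.029, yet there is no force on the tool. Both cameras' depth puts the finger ends at about 0.065, so the fingers end roughly 35 mm short of the reported TCP. From here I'll go down in small steps and watch the force.

Emit:
step_arm(
  deltas=[
    {"translation": [0, 0, 0.6], "turn": [0, 0, 0], "gripper": 255},
    {"translation": [0, 0, 1.2], "turn": [0, 0, 0], "gripper": 255},
    {"translation": [0, 0, 1.7], "turn": [0, 0, 0], "gripper": 255},
    {"translation": [0, 0, 2], "turn": [0, 0, 0], "gripper": 255},
    {"translation": [0, 0, 2], "turn": [0, 0, 0], "gripper": 255},
  ],
)

```text
time_s: 4.65
ee_pos: [0.6024, -0.0313, 0.0075]
tool_rot: [[-0.996, -0.09, -0.003], [-0.09, 0.996, 0.0], [0.003, 0.001, -1.0]]
wrist_force: [-0.2, 0.3, -0.4]
width: 0.004
```

Emit:
step_arm(
  deltas=[
    {"translation": [0, 0, 0.2], "turn": [0, 0, 0], "gripper": 255},
    {"translation": [0, 0, 0.4], "turn": [0, 0, 0], "gripper": 255},
    {"translation": [0, 0, 0.4], "turn": [0, 0, 0], "gripper": 255},
  ],
)

```text
time_s: 4.9
ee_pos: [0.6033, -0.0314, 0.0047]
tool_rot: [[-0.996, -0.09, -0.0], [-0.09, 0.996, 0.0], [0.0, 0.0, -1.0]]
wrist_force: [0.5, 0.0, 0.7]
width: 0.002
```

Emit:
step_arm(
  deltas=[
    {"translation": [0, 0, 0.2], "turn": [0, 0, 0], "gripper": 255},
    {"translation": [0, 0, 0.4], "turn": [0, 0, 0], "gripper": 255},
    {"translation": [0, 0, 0.4], "turn": [0, 0, 0], "gripper": 255},
  ],
)

```text
time_s: 5.15
ee_pos: [0.6038, -0.0315, 0.0027]
tool_rot: [[-0.996, -0.09, 0.001], [-0.09, 0.996, -0.0], [-0.001, -0.0, -1.0]]
wrist_force: [-0.9, -0.3, 4.9]
width: -0.001
```

Emit:
step_arm(
  deltas=[
    {"translation": [0, 0, 0.2], "turn": [0, 0, 0], "gripper": 255},
    {"translation": [0, 0, 0.4], "turn": [0, 0, 0], "gripper": 255},
    {"translation": [0, 0, 0.4], "turn": [0, 0, 0], "gripper": 255},
  ],
)

```text
time_s: 5.4
ee_pos: [0.6039, -0.0316, 0.0022]
tool_rot: [[-0.996, -0.09, 0.002], [-0.09, 0.996, -0.001], [-0.002, -0.001, -1.0]]
wrist_force: [-9.3, 1.6, 18.5]
width: 0.001
```

Contact came at z≈0.003. With 18 N applied the cap moved only 0.5 mm, so the middle bolt looks tight. Right cap next.

Emit:
step_arm(
  deltas=[
    {"translation": [0, 0, -1.5], "turn": [0, 0, 0], "gripper": 255},
    {"translation": [0, -2.5, -3], "turn": [0, 0, 0], "gripper": 255},
    {"translation": [0, -6, -3], "turn": [0, 0, 0], "gripper": 255},
    {"translation": [0, -9, -3], "turn": [0, 0, 0], "gripper": 255},
    {"translation": [0, -10, -2.5], "turn": [0, 0, 0], "gripper": 255},
  ],
)

```text
time_s: 5.82
ee_pos: [0.6138, -0.1354, 0.0239]
tool_rot: [[-0.996, -0.087, 0.004], [-0.087, 0.996, -0.003], [-0.004, -0.003, -1.0]]
wrist_force: [-0.3, -0.9, -0.3]
width: 0.006
```

Emit:
step_arm(
  deltas=[
    {"translation": [0, 0, 0.5], "turn": [0, 0, 0], "gripper": 255},
    {"translation": [0, 0, 0.9], "turn": [0, 0, 0], "gripper": 255},
    {"translation": [0, 0, 0.9], "turn": [0, 0, 0], "gripper": 255},
    {"translation": [0, 0, 0.9], "turn": [0, 0, 0], "gripper": 255},
  ],
)

```text
time_s: 6.15
ee_pos: [0.6117, -0.1292, 0.012]
tool_rot: [[-0.996, -0.092, -0.002], [-0.092, 0.996, 0.001], [0.002, 0.001, -1.0]]
wrist_force: [-0.1, 0.1, 0.4]
width: 0.003
```

```bash
python3 - <<'E'
from station import robot
from h import *
s=robot.get_state();print(s['ee_pos'],s['wrist_force'],delta(s,rail(0,-.1,.003)))
c=np.load('pics/w1c.npy',allow_pickle=True).item();d=np.load('pics/w1.npy')
for u,v in((430,262),(440,285),(460,310),(425,275),(505,175),(430,130)): print(px2w(c,u,v,d=d[v,u]).round(3))
E
```

```text
[ 0.61170563 -0.12919607  0.01197735] [-0.06466973  0.10179965  0.44239238] ([-0.32, -0.19, 0.9], [0.001, -0.002, 0.002])
[0.646 0.183 0.032]
[0.657 0.179 0.076]
[0.662 0.179 0.125]
[0.663 0.178 0.037]
[0.523 0.259 0.021]
[0.476 0.135 0.058]
```

Emit:
step_arm(
  deltas=[
    {"translation": [-0.3, -0.1, 0.3], "turn": [0, 0, 0], "gripper": 255},
    {"translation": [-0.3, -0.1, 0.5], "turn": [0, 0, 0], "gripper": 255},
    {"translation": [-0.3, -0.1, 0.7], "turn": [0, 0, 0], "gripper": 255},
    {"translation": [-0.3, -0.1, 0.7], "turn": [0, 0, 0], "gripper": 255},
  ],
)

```text
time_s: 6.48
ee_pos: [0.6152, -0.1312, 0.0055]
tool_rot: [[-0.996, -0.091, -0.001], [-0.091, 0.996, 0.0], [0.001, 0.0, -1.0]]
wrist_force: [-0.4, 0.3, -1.0]
width: 0.003
```

Emit:
step_arm(
  deltas=[
    {"translation": [0, 0, 0.2], "turn": [0, 0, 0], "gripper": 255},
    {"translation": [0, 0, 0.4], "turn": [0, 0, 0], "gripper": 255},
    {"translation": [0, 0, 0.4], "turn": [0, 0, 0], "gripper": 255},
  ],
)

```text
time_s: 6.73
ee_pos: [0.6159, -0.1318, 0.0029]
tool_rot: [[-0.996, -0.09, 0.001], [-0.09, 0.996, -0.0], [-0.001, -0.0, -1.0]]
wrist_force: [-1.5, 0.1, 1.7]
width: 0.0
```

Emit:
step_arm(
  deltas=[
    {"translation": [0, 0, 0.2], "turn": [0, 0, 0], "gripper": 255},
    {"translation": [0, 0, 0.3], "turn": [0, 0, 0], "gripper": 255},
    {"translation": [0, 0, 0.3], "turn": [0, 0, 0], "gripper": 255},
  ],
)

```text
time_s: 6.98
ee_pos: [0.6159, -0.1319, 0.0025]
tool_rot: [[-0.996, -0.09, 0.002], [-0.09, 0.996, -0.0], [-0.002, -0.0, -1.0]]
wrist_force: [-4.8, 1.4, 11.7]
width: 0.006
```

Right gives the same response: contact at about 0.003, 12 N and no give, so it is tight. Next I'll confirm by tapping the left one, keeping clear of the middle cap on the way.

Emit:
step_arm(
  deltas=[
    {"translation": [0, 0, -2], "turn": [0, 0, 0], "gripper": 255},
    {"translation": [0, 1.5, -3.5], "turn": [0, 0, 0], "gripper": 255},
    {"translation": [0, 5, -3.5], "turn": [0, 0, 0], "gripper": 255},
    {"translation": [0, 9, -3.5], "turn": [0, 0, 0], "gripper": 255},
    {"translation": [0, 13, -3.5], "turn": [0, 0, 0], "gripper": 255},
  ],
)

```text
time_s: 7.4
ee_pos: [0.6039, -0.0018, 0.0345]
tool_rot: [[-0.996, -0.088, 0.001], [-0.088, 0.996, 0.0], [-0.001, -0.0, -1.0]]
wrist_force: [0.4, 0.5, -0.6]
width: 0.004
```

Emit:
step_arm(
  deltas=[
    {"translation": [0, 3, 0], "turn": [0, 0, 0], "gripper": 255},
    {"translation": [0, 5.5, 0], "turn": [0, 0, 0], "gripper": 255},
    {"translation": [0, 7, 0], "turn": [0, 0, 0], "gripper": 255},
    {"translation": [0, 7, 1], "turn": [0, 0, 0], "gripper": 255},
    {"translation": [0, 7, 1.5], "turn": [0, 0, 0], "gripper": 255},
  ],
)

```text
time_s: 7.82
ee_pos: [0.5972, 0.0672, 0.0179]
tool_rot: [[-0.996, -0.091, -0.001], [-0.091, 0.996, -0.001], [0.001, -0.001, -1.0]]
wrist_force: [0.2, -0.2, -0.4]
width: 0.005
```

Emit:
step_arm(
  deltas=[
    {"translation": [0, 0, 0.5], "turn": [0, 0, 0], "gripper": 255},
    {"translation": [0, 0, 0.9], "turn": [0, 0, 0], "gripper": 255},
    {"translation": [0, 0, 0.9], "turn": [0, 0, 0], "gripper": 255},
  ],
)

```text
time_s: 8.07
ee_pos: [0.5966, 0.0658, 0.0082]
tool_rot: [[-0.996, -0.088, -0.003], [-0.088, 0.996, -0.0], [0.003, -0.0, -1.0]]
wrist_force: [0.4, -0.5, 0.1]
width: 0.004
```

```bash
python3 - <<'E'
from station import robot
from h import *
s=robot.get_state();print(s['ee_pos'],s['wrist_force'],delta(s,rail(0,.1,.003)))
E
```

```text
[0.5965716  0.06577339 0.008161  ] [ 0.41411299 -0.53559465  0.05913401] ([-0.06, 0.26, 0.52], [-0.0, -0.003, -0.002])
```

Emit:
step_arm(
  deltas=[
    {"translation": [0, 0.1, 0.2], "turn": [0, 0, 0], "gripper": 255},
    {"translation": [0, 0.1, 0.4], "turn": [0, 0, 0], "gripper": 255},
    {"translation": [0, 0.1, 0.4], "turn": [0, 0, 0], "gripper": 255},
  ],
)

```text
time_s: 8.32
ee_pos: [0.5974, 0.0679, 0.0058]
tool_rot: [[-0.996, -0.089, -0.0], [-0.089, 0.996, 0.0], [0.0, 0.0, -1.0]]
wrist_force: [-0.4, -0.3, 0.2]
width: 0.006
```

Emit:
step_arm(
  deltas=[
    {"translation": [0, 0, 0.2], "turn": [0, 0, 0], "gripper": 255},
    {"translation": [0, 0, 0.4], "turn": [0, 0, 0], "gripper": 255},
    {"translation": [0, 0, 0.4], "turn": [0, 0, 0], "gripper": 255},
  ],
)

```text
time_s: 8.57
ee_pos: [0.5977, 0.0683, 0.0021]
tool_rot: [[-0.996, -0.09, 0.001], [-0.09, 0.996, -0.0], [-0.001, -0.0, -1.0]]
wrist_force: [0.6, -0.4, 1.6]
width: 0.006
```

Emit:
step_arm(
  deltas=[
    {"translation": [0, 0, 0.2], "turn": [0, 0, 0], "gripper": 255},
    {"translation": [0, 0, 0.3], "turn": [0, 0, 0], "gripper": 255},
    {"translation": [0, 0, 0.3], "turn": [0, 0, 0], "gripper": 255},
  ],
)

```text
time_s: 8.82
ee_pos: [0.5978, 0.0683, -0.0007]
tool_rot: [[-0.996, -0.09, 0.001], [-0.09, 0.996, -0.0], [-0.001, -0.0, -1.0]]
wrist_force: [0.8, -0.7, 3.0]
width: 0.007
```

Left gives: it sank about 3.7 mm at 3 N, so it is the loose one. I'll press a little further to be sure, then back off and go over its tongue with the jaws half open.

Emit:
step_arm(
  deltas=[
    {"translation": [0, 0, 0.1], "turn": [0, 0, 0], "gripper": 255},
    {"translation": [0, 0, 0.1], "turn": [0, 0, 0], "gripper": 255},
  ],
)

```text
time_s: 8.98
ee_pos: [0.5977, 0.0684, -0.0016]
tool_rot: [[-0.996, -0.09, 0.001], [-0.09, 0.996, -0.0], [-0.001, -0.0, -1.0]]
wrist_force: [0.0, -1.1, 3.0]
width: 0.006
```

Emit:
step_arm(
  deltas=[
    {"translation": [0, 0, -1], "turn": [0, 0, 0], "gripper": 255},
    {"translation": [0, 0, -3.5], "turn": [0, 0, 0], "gripper": 140},
    {"translation": [1.5, -0.2, -5], "turn": [0, 0, 0], "gripper": 140},
    {"translation": [3.5, -0.2, -5], "turn": [0, 0, 0], "gripper": 140},
    {"translation": [4.4, -0.2, -5], "turn": [0, 0, 0], "gripper": 140},
  ],
)

```text
time_s: 9.4
ee_pos: [0.553, 0.0626, 0.0496]
tool_rot: [[-0.996, -0.09, 0.001], [-0.09, 0.996, 0.0], [-0.001, 0.0, -1.0]]
wrist_force: [1.2, -0.1, -0.5]
width: 0.254
```

Emit:
step_arm(
  deltas=[
    {"translation": [0, 0, 0], "turn": [0, 0, 0], "gripper": 140},
    {"translation": [0, 0, 0], "turn": [0, 0, 0], "gripper": 140},
    {"translation": [0, 0, 0], "turn": [0, 0, 0], "gripper": 140},
  ],
)

```text
time_s: 9.65
ee_pos: [0.5538, 0.0626, 0.0474]
tool_rot: [[-0.996, -0.09, -0.001], [-0.09, 0.996, 0.0], [0.001, 0.0, -1.0]]
wrist_force: [-0.3, 0.2, 0.8]
width: 0.44
```

```bash
python3 - <<'E'
from station import robot,optics
from h import *
import cv2
s=robot.get_state();print(s['ee_pos'],s['wrist_force'],s['width'],delta(s,rail(-.044,.1,-.017)))
c=optics.get_calibration('wrist');M=np.array(c['mount']);R=np.array(s['tool_rot'])
p,d=optics.get_image('wrist');cv2.imwrite('pics/w4.png',p)
c['rotation']=R@M[:3,:3];c['xyz']=s['ee_pos']+R@M[:3,3]
np.save('pics/w4.npy',d);np.save('pics/w4c.npy',c,allow_pickle=True)
E
```

```text
[0.55379962 0.06256151 0.04743315] [-0.3331413   0.15001939  0.79164678] 0.44005711979174794 ([0.04, 0.19, 6.44], [0.0, -0.001, -0.0])
```

View pics/w4.png

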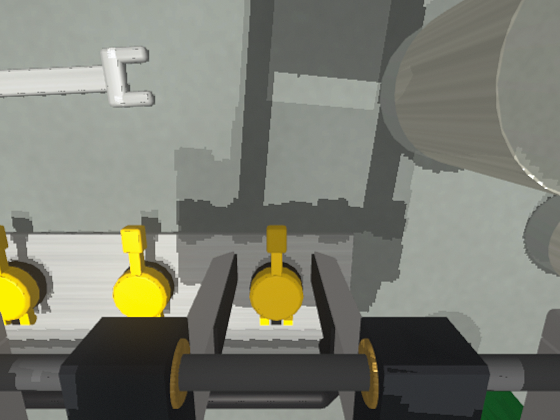

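Emit:
step_arm(
  deltas=[
    {"translation": [0, 0.15, 1.5], "turn": [0, 0, 0], "gripper": 140},
    {"translation": [0, 0.15, 3], "turn": [0, 0, 0], "gripper": 140},
    {"translation": [0, 0.15, 4.5], "turn": [0, 0, 0], "gripper": 140},
    {"translation": [0, 0.15, 5.2], "turn": [0, 0, 0], "gripper": 140},
    {"translation": [0, 0.15, 5.2], "turn": [0, 0, 0], "gripper": 140},
  ],
)

```text
time_s: 10.12
ee_pos: [0.552, 0.0639, -0.0067]
tool_rot: [[-0.996, -0.09, -0.005], [-0.09, 0.996, 0.0], [0.005, 0.001, -1.0]]
wrist_force: [0.1, -0.7, 1.0]
width: 0.449
```

```bash
python3 - <<'E'
from station import robot,optics
from h import *
import cv2
s=robot.get_state();print(s['ee_pos'],s['wrist_force'],s['width'],delta(s,rail(-.044,.1,-.017)))
p,d=optics.get_image('wrist');cv2.imwrite('pics/w5.png',p)
p,d=optics.get_image('side');cv2.imwrite('pics/s5.png',cv2.resize(p[140:300,180:340],None,fx=3.7,fy=3.7,interpolation=cv2.INTER_CUBIC))
E
```

```text
[ 0.55197706  0.06393979 -0.00668321] [ 0.0822867  -0.68786865  0.9589804 ] 0.4488809033843305 ([-0.13, 0.04, 1.03], [0.001, -0.005, -0.0])
```

View pics/w5.png

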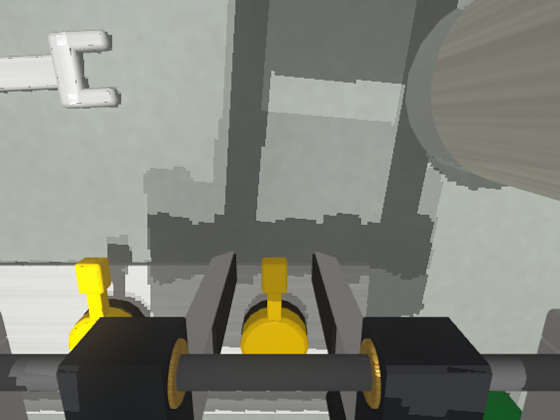

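View pics/s5.png

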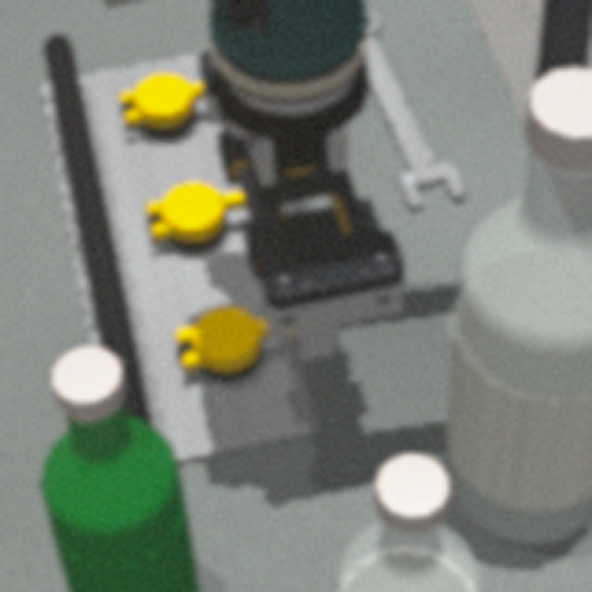

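Emit:
step_arm(
  deltas=[
    {"translation": [-0.1, 0, 0.4], "turn": [0, 0, 0], "gripper": 140},
    {"translation": [-0.1, 0, 0.8], "turn": [0, 0, 0], "gripper": 140},
    {"translation": [-0.1, 0, 0.9], "turn": [0, 0, 0], "gripper": 140},
    {"translation": [-0.1, 0, 0.9], "turn": [0, 0, 0], "gripper": 140},
  ],
)

```text
time_s: 10.55
ee_pos: [0.5545, 0.064, -0.0131]
tool_rot: [[-0.996, -0.09, -0.0], [-0.09, 0.996, 0.0], [0.0, 0.0, -1.0]]
wrist_force: [0.4, 0.2, 0.7]
width: 0.451
```

Emit:
step_arm(
  deltas=[
    {"translation": [0, 0, 0], "turn": [0, 0, 0], "gripper": 255},
    {"translation": [0, 0, 0], "turn": [0, 0, 0], "gripper": 255},
    {"translation": [0, 0, 0], "turn": [0, 0, 0], "gripper": 255},
    {"translation": [0, 0, 0], "turn": [0, 0, 0], "gripper": 255},
    {"translation": [0, 0, 0], "turn": [0, 0, 0], "gripper": 255},
  ],
  grip_force=20,
)

```text
time_s: 10.97
ee_pos: [0.5547, 0.0642, -0.0127]
tool_rot: [[-0.996, -0.09, 0.0], [-0.09, 0.996, 0.0], [-0.0, 0.0, -1.0]]
wrist_force: [-0.3, 1.4, -0.2]
width: 0.146
```

Emit:
step_arm(
  deltas=[
    {"translation": [0, 0, 0], "turn": [0, 0, 0], "gripper": 255},
    {"translation": [0, 0, 0], "turn": [0, 0, 0], "gripper": 255},
  ],
)

```text
time_s: 11.13
ee_pos: [0.5547, 0.0642, -0.0128]
tool_rot: [[-0.996, -0.09, 0.0], [-0.09, 0.996, 0.0], [-0.0, 0.0, -1.0]]
wrist_force: [-0.2, 0.4, -0.3]
width: 0.148
```

```bash
python3 - <<'E'
from station import robot,optics
from h import *
import cv2
s=robot.get_state();print(s['ee_pos'],s['wrist_force'],s['width']*94)
p,d=optics.get_image('wrist');cv2.imwrite('pics/w6.png',p)
E
```

```text
[ 0.55469557  0.06418958 -0.01279569] [-0.16320134  0.39869662 -0.32636425] 13.915930498834793
```

View pics/w6.png

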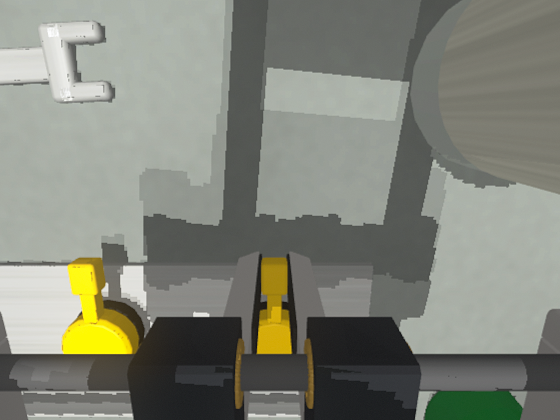

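Emit:
step_arm(
  deltas=[
    {"translation": [-0.13, 0, -0.88], "turn": [0, 0, 0], "gripper": 255},
    {"translation": [-0.37, 0, -1.74], "turn": [0, 0, 0], "gripper": 255},
    {"translation": [-0.73, 0, -2.56], "turn": [0, 0, 0], "gripper": 255},
    {"translation": [-1.19, 0, -3.33], "turn": [0, 0, 0], "gripper": 255},
    {"translation": [-1.74, 0, -4.03], "turn": [0, 0, 0], "gripper": 255},
  ],
)

```text
time_s: 11.6
ee_pos: [0.5717, 0.0657, 0.0281]
tool_rot: [[-0.996, -0.09, -0.001], [-0.09, 0.996, 0.0], [0.001, 0.0, -1.0]]
wrist_force: [-0.5, 0.5, -3.5]
width: 0.148
```

```bash
python3 - <<'E'
from station import robot,optics
from h import *
import cv2
s=robot.get_state();print(s['ee_pos'],s['wrist_force'],s['width']*94)
p,d=optics.get_image('wrist');cv2.imwrite('pics/w7.png',p)
s=robot.get_state();print(s['ee_pos'],s['wrist_force'],s['width']*94)
E
```

```text
[0.57166209 0.0656952  0.02805923] [-0.48935524  0.4979884  -3.51435994] 13.938239747764278
[0.57371553 0.06580731 0.02978814] [-1.9932517   0.92315979  0.30533849] 13.592956580389709
```

View pics/w7.png

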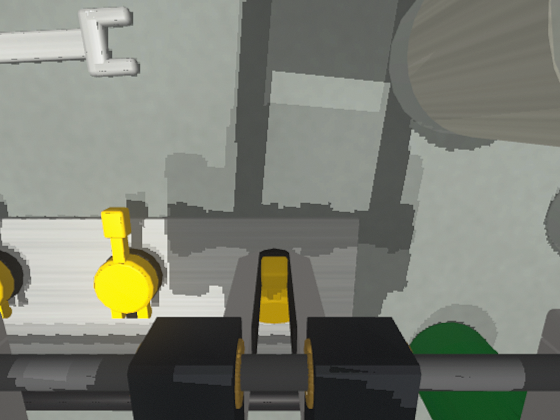

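The tongue is still between the pads and the cap is tilting open. I'll carry on along the arc.

Emit:
step_arm(
  deltas=[
    {"translation": [-0.64, 0, -0.62], "turn": [0, 0, 0], "gripper": 255},
    {"translation": [-1.36, 0, -1.15], "turn": [0, 0, 0], "gripper": 255},
    {"translation": [-2.14, 0, -1.58], "turn": [0, 0, 0], "gripper": 255},
    {"translation": [-2.8, 0, -1.86], "turn": [0, 0, 0], "gripper": 255},
    {"translation": [-2.8, 0, -1.86], "turn": [0, 0, 0], "gripper": 255},
  ],
)

```text
time_s: 12.07
ee_pos: [0.6013, 0.0683, 0.0468]
tool_rot: [[-0.996, -0.09, 0.001], [-0.09, 0.996, 0.0], [-0.001, 0.0, -1.0]]
wrist_force: [-2.6, 1.6, 0.0]
width: 0.146
```

Emit:
step_arm(
  deltas=[
    {"translation": [0, 0, 0], "turn": [0, 0, 0], "gripper": 255},
    {"translation": [0, 0, 0], "turn": [0, 0, 0], "gripper": 255},
    {"translation": [0, 0, 0], "turn": [0, 0, 0], "gripper": 255},
    {"translation": [0, 0, 0], "turn": [0, 0, 0], "gripper": 255},
    {"translation": [0, 0, 0], "turn": [0, 0, 0], "gripper": 255},
  ],
)

```text
time_s: 12.48
ee_pos: [0.6005, 0.0682, 0.0465]
tool_rot: [[-0.996, -0.09, 0.002], [-0.09, 0.996, 0.0], [-0.002, 0.0, -1.0]]
wrist_force: [-0.6, 1.5, 0.7]
width: 0.145
```

```bash
python3 - <<'E'
from station import robot,optics
from h import *
import cv2
s=robot.get_state();print(s['ee_pos'],s['wrist_force'],s['width']*94)
dx=np.dot(s['ee_pos']-np.array([.5547,.0642,-.0128]),RX);dz=s['ee_pos'][2]+.0128
print(dx,dz,'ang',np.degrees(np.arctan2(5.5+dz*1e3,68-dx*1e3)-np.arctan2(5.5,68)),np.hypot(5.5+dz*1e3,68-dx*1e3))
p,d=optics.get_image('wrist');cv2.imwrite('pics/w8.png',p)
p,d=optics.get_image('side');cv2.imwrite('pics/s8.png',cv2.resize(p[140:300,180:340],None,fx=3.7,fy=3.7,interpolation=cv2.INTER_CUBIC))
p,d=optics.get_image('top');cv2.imwrite('pics/t8.png',p)
E
```

```text
[0.6005235  0.06820173 0.0465324 ] [-0.62771622  1.49780128  0.65744314] 13.640244751799402
0.04599765144875224 0.05933240218774635 ang 66.63003799670376 68.46417833585892
```

View pics/w8.png

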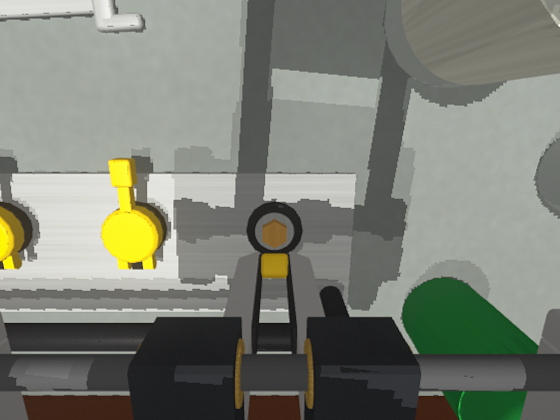

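View pics/s8.png

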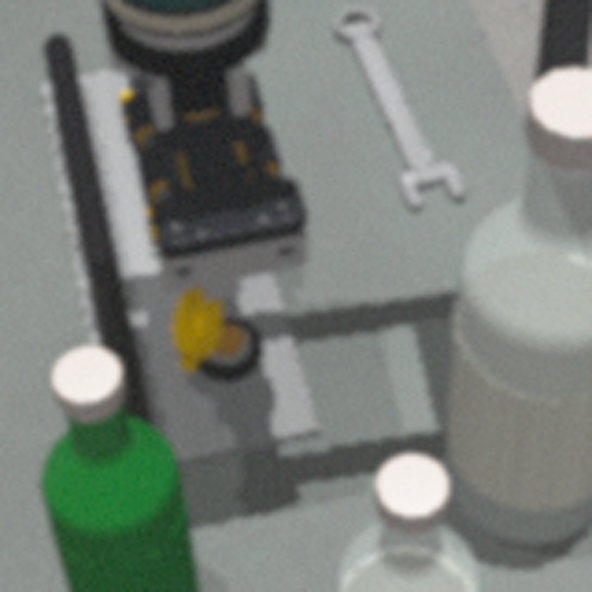

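View pics/t8.png

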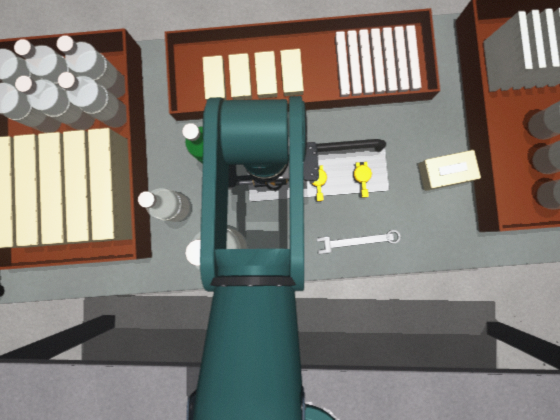

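The cap is open about 66° with its bolt head visible at (274,232) in the wrist view. The tongue is still gripped at 13.6 mm, the other two caps are shut and nothing else has moved. Handing in.

```bash
python3 - <<'E'
from station import robot,order
s=robot.get_state();print(s['ee_pos'],s['width']*94,s['joint_vel'])
print(order.sign_off())
E
```

```text
[0.60038242 0.06821281 0.04644079] 13.634940789436056 [ 0.0525844   0.1596689   0.03221533 -0.03491294 -0.01205453 -0.06296885]
the job is handed in; nothing more can be done
None
```

The loose bolt is the left one. Its cap is open about 66° and the gripper is still holding it by the tongue, so you can get a spanner on the bolt. The job is handed in; the sign-off gave no verdict.

- **Finding it:** I tapped all three caps with closed fingers. The middle one moved about 0.5 mm at 18 N and the right one did not give at 12 N. The left one sank about 4–5 mm at only 3 N.
- **Last checks:** The arm was steady, with the jaws stopped on the tongue at 13.6 mm wide and the bolt head in view. I worked out the 66° from how far the gripper moved, and the pictures agree. The pictures also show the middle and right caps shut, and the bottle, tissue carton and spanner where they were. The clock stood at about 12.6 s of the 51 s.
- **What disagreed:** The fingers end about 31 mm short of the stated TCP. My first tap, on the middle cap, therefore stopped in mid-air. The depth images and then the contact height showed this, and I allowed for it from then on.

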